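Run a culture dish into the dish reader past its spring catch

TASK

Run the dish into the reader: with a fingertip press the long spring bar on the reader's near side down and, keeping it down, push the black finger block of the carriage along over the bar, past the catch and fully home into the housing; then let go, so that the bar springs up and its stop block locks the carriage in. Only press and push: do not grip or lift anything, keep the dish lying in its seat, and leave the other things where they are.

Things in the scene. Friction and masses are not known exactly. Their poses are not given: they have to be found in the camera images.
- reader: Bench-top dish reader, fixed: white low case 200 x 360 mm, with a 76 mm high white housing over the far third of its deck. Origin on the worktop under the centre of the case; +x points away from the side with the spring bar, +y along the carriage's way into the housing, z up. Main deck 28 mm high; the ledge under the bar 20 mm high (x -100 to -50 mm). The housing spans x -42 to 92 mm and y +4 to +172 mm.
- catch (a joint): The spring bar with its steel stop block, one rigid part that moves straight down: 0 = up (at rest), 0.010 = fully down (m). About 4 N moves it, about 8 N holds it fully down; it springs back when let go. Up, the stop block reaches 5 mm above the underside of the carriage's catch strip and bars the way; pressed more than 5.5 mm it is clear. If it is let go while the strip is above it, it rides under the strip at 5 mm.
- bar_pad (a point): Point on the top face of the spring bar, in the stretch left free behind the finger block. The bar is a ribbed aluminium bar 32 mm wide (reader x), its top 42 mm above the worktop when up; it runs 200 mm along reader y, from 37 mm behind this point to 163 mm ahead of it. Moves down with the bar.
- carriage (a joint): Travel of the dish carriage along reader +y: 0 = fully out, 0.125 = against its end stop in the housing (m). It starts fully out. With the catch up it is barred at 0.024; from 0.036 on its catch strip lies over the stop block; beyond 0.117 the strip has passed, and the released stop block rises behind it. The carriage runs on rails, cannot come off them, and takes about 1.5 N to move.
- push_face (a point): Centre of the rear (-y) end face of the carriage's black finger block, the face to push towards reader +y. The block is 30 mm wide (reader x), 90 mm long (reader y) and reaches from 45 to 70 mm above the worktop, 3 mm above the raised bar; the point is 57 mm above the worktop, in line with the bar. Moves with the carriage.
- dish_seat (a point): Centre of the dish seat on the carriage plate, on its top face 46 mm above the worktop; low black corner fences 8 mm high hold the dish in it. Moves with the carriage.
- dish: Covered culture dish, 90 mm across and 14 mm high, lying loose in the seat; origin at the centre of its underside.
- next_dish: Bystander: a second, equal covered dish, on the worktop beyond the housing end of the reader; origin at the centre of its underside.
- lab_timer: Bystander: flat white timer 68 x 68 x 19 mm.
- dropper_blue: Bystander: white dropper bottle with a blue tip, 32 mm wide, 86 mm high.
- dropper_green: Bystander: white dropper bottle with a green tip, 32 mm wide, 86 mm high.
- marker: Bystander: black marker lying on the worktop, 138 x 12 x 14 mm.
- forceps: Bystander: steel forceps lying in front of the reader, 130 x 19 x 8 mm.
- tube_lying: Bystander: capped sample tube lying in front of the reader, 106 mm long, 17 mm thick.

How it is judged (in metres and radians):
On the way, in this order (a step that is already met when the one before it is completed fails the run):
1. the spring bar is pressed clear while the carriage still stands before the catch (value of joint catch above 0.0055 m and value of joint carriage below 0.026 m), for 0.1 s.
2. the carriage has slid over the catch with the bar still held down (deeper than the carriage alone would hold it) (value of joint catch above 0.0055 m and value of joint carriage above 0.036 m), for 0.05 s.
3. the carriage is home (value of joint carriage above 0.117 m), for 0.1 s.
At the end, for the whole second after the job is handed in: The carriage is home (at least 116 of 125 mm in), the catch is up behind it (within 1.5 mm of its rest height), and the dish lies at rest in its seat (within 10 mm) (value of joint carriage above 0.116 m and value of joint catch below 0.0015 m and distance between dish and dish_seat below 0.01 m and linear speed of dish below 0.02 m/s); the robot touches nothing.
It fails at once if the dish leaves its seat or is lifted (distance between dish and dish_seat above 0.014 m or angle between dish's own z axis and vertical above 0.2 rad).
It fails at once if a bystander is moved (distance of any of next_dish, lab_timer, dropper_blue, dropper_green, forceps from where it was at the start of the episode above 0.02 m or distance of any of marker, tube_lying from where it was at the start of the episode above 0.03 m).
It also fails if it takes over 35 s, if anything falls off the work surface, if the arm or the gripper's body presses on something with over 40 N, if the wrist force passes 120 N, or if a joint passes its speed limit or range.

ROBOT

A 6-joint arm with a two-finger parallel gripper is mounted at the origin on a cart in front of the work surface, level with it; the furniture and walls round the work are solid. World frame = base frame: x ahead of the robot, y to its left, z up, the work surface at z = 0. Lengths are in m, angles in degrees, forces in N, time in s.
With the tool pointing down it reaches from about 0.325 to 0.85 m from the base axis. Payload 15.5 kg.
Tool frame: the origin (TCP) lies at the very end of the fingers, on their centre line; the grasp point (between the pads) lies arm.grip_depth behind it (arm.grip_depth is the distance from the TCP to the grasp point, in m); z points along the fingers, y is the direction in which the jaws open and shut (so a half turn about z gives the same grasp; the last joint's range is limited). The gripper opens to 91 mm and grips with 3 to 60 N. Pads are 32 mm wide; open, the fingers measure 118 mm over their backs; the gripper's body (76 mm by 178 mm) begins 60 mm behind the grasp point.
Start: joints at [68.44, 28.281, 77.091, -0, 74.628, -5.472], TCP at [0.173, 0.601, 0.214] pointing down, gripper open.
Joint ranges: [-166.48, 166.48], [-47.26, 123.95], [12.59, 153.08], [-70.14, 250.14], [6.76, 159.57], [-176.63, 176.63]. Speed limits (degrees/s): [108.29, 108.29, 147.25, 172.46, 172.46, 172.46].

INTERFACE

Orientations are given as a 3x3 rotation matrix whose columns are the frame's x, y, z axes.
In Python, from rig import arm gives the robot as it stands. Calls block until the motion is done:
- arm.move_to(position, orientation): joint-space move of the TCP to a pose.
- arm.move_l(position, orientation=None, feed=0.15): straight line of the TCP; orientation=None keeps the orientation; feed is the mean speed in m/s.
- arm.move_joints(angles): joint-space move.
- arm.grip(opening): finger opening in m; the grip force is fixed at half the most; returns when the fingers have stopped.
- arm.sleep(seconds).
- arm.solve_ik(position, orientation): joint angles nearest the present ones, or None.
- arm.snapshot(name): name is "scene" or "top" or "wrist"; returns the picture (384x512x3 uint8, red, green, blue); there is no depth.
- arm.get_calibration(name): a dict with "intrinsics" (3x3 intrinsics, pixels), "k1" (the pictures are not rectified: a ray, as slopes to the right and down, at radius r is drawn at 1 + k1 r^2 times it, then the intrinsics apply), "cam_to_world" (4x4, takes a point from camera to world coordinates). Camera axes: x right, y down, z forward; pixel columns grow to the right and rows downward; lengths in m; the calibration is good to about 2 mm. A picture is of the moment at which its call begins: read the wrist's pose just before it. get_calibration takes no time and is no camera call; for the wrist camera it gives the pose at the moment of the call.
A pose or a line that the arm cannot do raises arm.Unreachable and nothing moves.
- arm.sign_off(): hands the job in, once; it reports no verdict.
Readings, each from a call of its own:
- arm.current_t(): time.
- arm.current_joint_positions(): joint angles.
- arm.current_dq(): joint speeds.
- arm.current_tau(): joint torques, N m.
- arm.current_ee_pos(): TCP position.
- arm.current_tool_rot(): TCP orientation.
- arm.current_force(): force on the tool from outside, world axes, zero at the start.
- arm.current_torque(): the same for the moment, N m.
- arm.current_width(): finger opening in m.
Only numpy, scipy, OpenCV 4.12 (cv2) and the standard library are available. Lean on these libraries where they do the work, as an engineer would, in place of code of your own. Each camera call takes 0.05 s, during which the arm holds its last target.

## Working session

There is one attempt and no reset: what is moved stays moved. The work goes in short steps, each a Python script; the robot and the scene stay as the last script left them, time stands still between calls to the robot, and variables do not carry over. Pictures are saved under pics/ and viewed, and the job is handed in when it is done.

```bash
ls; mkdir -p pics
python3 - <<'E'
from rig import arm
import cv2
for n in ["scene","top","wrist"]:
    c=arm.get_calibration(n); im=arm.snapshot(n); cv2.imwrite(f"pics/{n}0.png",cv2.cvtColor(im,cv2.COLOR_RGB2BGR))
    print(n,c["intrinsics"].tolist(),c["k1"],c["cam_to_world"].round(4).tolist())
print(arm.current_t(),arm.grip_depth,arm.current_force(),arm.current_tool_rot(),arm.current_width())
E
```

```text
pics
scene [[430.92148865935377, 0.0, 255.16061857540652], [0.0, 430.92148865935377, 188.18545865020226], [0.0, 0.0, 1.0]] 0.01579093965768066 [[0.8546, -0.3717, 0.3628, -0.0388], [-0.5194, -0.6082, 0.6003, -0.8492], [-0.0025, -0.7014, -0.7128, 1.1963], [0.0, 0.0, 0.0, 1.0]]
top [[447.2916015190944, 0.0, 255.36543225039313], [0.0, 447.2916015190944, 200.43189120827668], [0.0, 0.0, 1.0]] 0.036733926162252954 [[-0.0251, -0.9771, 0.2115, 0.2632], [-0.9997, 0.0249, -0.0037, 0.0861], [-0.0016, -0.2115, -0.9774, 1.329], [0.0, 0.0, 0.0, 1.0]]
wrist [[312.4801214654576, 0.0, 259.5750265600204], [0.0, 312.4801214654576, 195.66187662609047], [0.0, 0.0, 1.0]] 0.006663963781796616 [[0.2761, 0.9317, 0.2361, 0.1067], [0.9611, -0.2672, -0.0693, 0.6208], [-0.0015, 0.246, -0.9693, 0.3846], [0.0, 0.0, 0.0, 1.0]]
0.15 0.0188 [ 0.40008606  0.04003058 -0.55586856] [[-9.60830811e-01  2.77135369e-01 -3.73977590e-04]
 [ 2.77135599e-01  9.60830402e-01 -8.93157149e-04]
 [ 1.11803602e-04 -9.61815411e-04 -9.99999531e-01]] 0.09073446081144776
```

View pics/scene0.png

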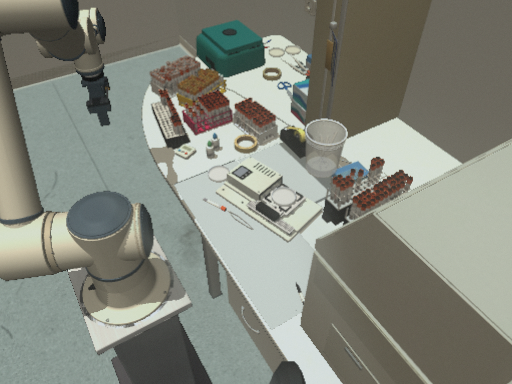

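View pics/top0.png

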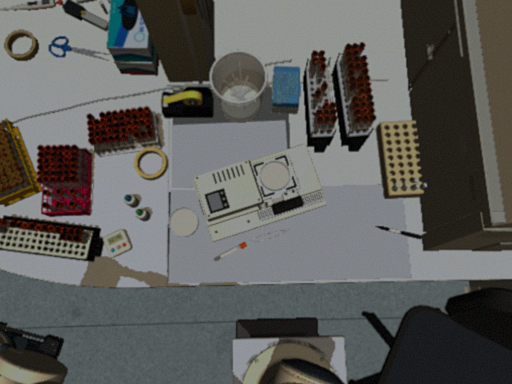

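View pics/wrist0.png

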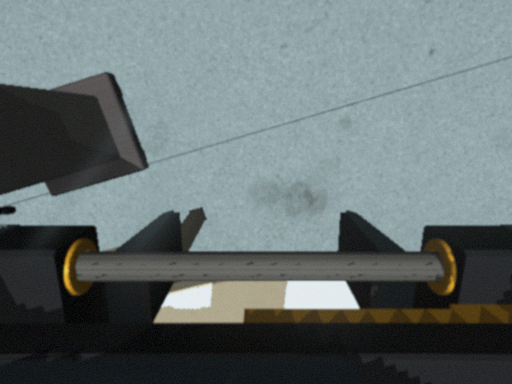

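The top view shows the reader near (262,190), with its housing to the left (world +y) and the black finger block at about (287,205). The dish is at (273,178) and the forceps and tube are below it at about (250,245). I'll enlarge that area.

Run:
```python
import cv2
im=cv2.imread("pics/top0.png")[135:255,180:340]
cv2.imwrite("pics/top0c.png",cv2.resize(im,None,fx=5,fy=5,interpolation=cv2.INTER_CUBIC))
im=cv2.imread("pics/scene0.png")[145:245,195:335]
cv2.imwrite("pics/scene0c.png",cv2.resize(im,None,fx=5.7,fy=5.7,interpolation=cv2.INTER_CUBIC))
```

```text
(no output)
```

View pics/top0c.png

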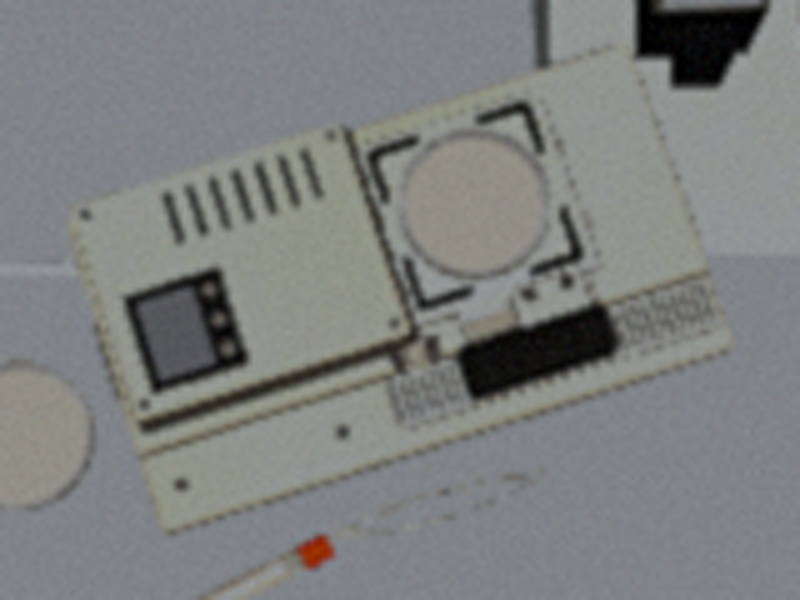

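View pics/scene0c.png

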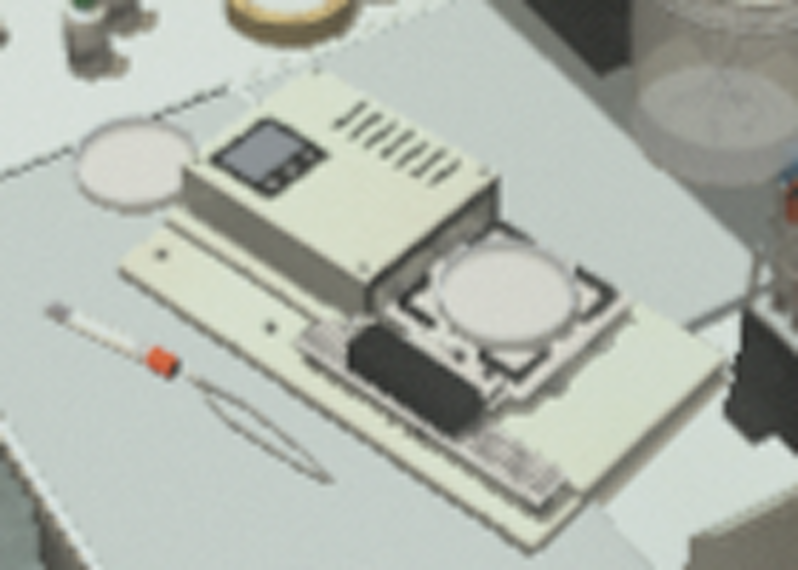

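The crop gives the case corners at (165,531), (732,345) and (632,45), and the housing top corners at (140,424), (412,335), (347,128) and (72,210). I'll fit the reader pose to these.

```bash
cat > h.py <<'E'
import numpy as np, cv2
from rig import arm
def cam(n):
    c=arm.get_calibration(n); return c["intrinsics"],c["k1"],np.array(c["cam_to_world"])
def proj(P,c):
    K,k,T=c; R=T[:3,:3].T; t=-R@T[:3,3]
    return cv2.projectPoints(np.asarray(P,float).reshape(-1,3),cv2.Rodrigues(R)[0],t,np.asarray(K),np.array([k,0,0,0.]))[0][:,0]
def back(uv,c,z):
    K,k,T=c
    r=cv2.undistortPoints(np.asarray(uv,float).reshape(-1,1,2),np.asarray(K),np.array([k,0,0,0.]))[:,0]
    d=np.c_[r,np.ones(len(r))]@T[:3,:3].T
    return T[:3,3]+d*((z-T[2,3])/d[:,2])[:,None]
def Rz(a): return np.array([[np.cos(a),-np.sin(a),0],[np.sin(a),np.cos(a),0],[0,0,1]])
E
cat > fit.py <<'E'
from h import *
from scipy.optimize import least_squares
ct=cam("top"); cs=cam("scene")
un=lambda q,s,o:(np.array(q,float)+.5)/s-.5+np.array(o)
P=np.array([[-100,180,20],[-100,-180,20],[100,-180,28],[-42,172,76],[-42,4,76],[92,4,76],[92,172,76]])/1e3
Q=un([[165,531],[732,345],[632,45],[140,424],[412,335],[347,128],[72,210]],5,(180,135))
Ps=np.array([[-100,-180,20],[-100,180,20],[100,-180,28],[-42,4,76],[-42,172,76],[92,4,76]])/1e3
Qs=un([[530,551],[120,268],[728,372],[370,285],[185,170],[497,180]],5.7,(195,145))
W=lambda p,X:X@Rz(p[2]).T+[p[0],p[1],0]
def res(p,a=1,b=1): return np.r_[a*(proj(W(p,P),ct)-Q).ravel(),b*(proj(W(p,Ps),cs)-Qs).ravel()]
for a,b in((1,0),(0,1),(1,1)):
    s=least_squares(res,[.5,0,.2],kwargs=dict(a=a,b=b),loss="soft_l1"); print(s.x,np.degrees(s.x[2])); print(res(s.x)[:14].round(1),res(s.x)[14:].round(1)) if a+b==2 else 0
p=s.x
inv=lambda w:((w-[p[0],p[1],0])@Rz(p[2]))*1e3
# bar ends, block corners, dish, from top view
print("bar",inv(back(un([[395,400],[405,428],[712,278],[725,315]],5,(180,135)),ct,.042)).round(1))
print("block top corners TL TR BL BR",inv(back(un([[458,350],[607,305],[474,396],[617,352]],5,(180,135)),ct,.070)).round(1))
print("dish",inv(back(un([[476,203]],5,(180,135)),ct,.060)).round(1))
np.save("pose.npy",p)
E
python3 fit.py
```

```text
[0.57213631 0.06693782 0.29177421] 16.71743093716023
[0.5664593  0.06338322 0.27879545] 15.973802859246163
[0.57039206 0.06652333 0.28699786] 16.44376624881779
[-0.4  1.7  1.7  1.9 -0.1  0.4 -0.5  0.5  1.4  0.5  0.1 -0.8 -0.1 -0.1] [ 0.9 -0.2 -0.5 -1.2  1.1 -2.6  0.3 -0.1 -0.4 -1.5  1.8 -0.8]
bar [[ -66.7   26.1   42. ]
 [ -84.2   25.7   42. ]
 [ -54.5 -174.8   42. ]
 [ -78.  -174.5   42. ]]
block top corners TL TR BL BR [[ -54.9  -15.6   70. ]
 [ -56.1 -105.7   70. ]
 [ -83.2  -15.9   70. ]
 [ -84.  -102.1   70. ]]
dish [[ 27.5 -54.3  60. ]]
```

The two-camera fit gives reader (0.570, 0.0665) at a yaw of about 16.4°, with residuals up to about 2 px (4 mm). The bar is in line with the block at reader x ≈ -70, and the block's rear face is at y ≈ -105. Next I'll take a closer wrist view.

```bash
cat >> h.py <<'E'
def toolR(yaw): # jaw along reader y, tool x = -reader x, pointing down
    X=-Rz(yaw)[:,0]; Y=Rz(yaw)[:,1]; return np.c_[X,Y,np.cross(X,Y)]
def W(p,q): return Rz(p[2])@np.array(q,float)+[p[0],p[1],0]
E
python3 - <<'E'
from h import *
p=np.load("pose.npy"); R=toolR(p[2])
print(R.round(3))
for q in [(.0,-.09,.24),(-.07,-.14,.1),(-.07,-.14,.033),(-.07,.02,.033)]: print(q,arm.solve_ik(W(p,q),R))
arm.move_to(W(p,(.0,-.09,.24)),R)
arm.grip(0.0)
c=cam("wrist"); im=arm.snapshot("wrist")
np.savez("w1.npz",K=c[0],k=c[1],T=c[2])
cv2.imwrite("pics/w1.png",cv2.resize(im[:,:,::-1],None,fx=1.5,fy=1.5,interpolation=cv2.INTER_CUBIC))
print(arm.current_t(),arm.current_ee_pos(),arm.current_width(),arm.current_force())
E
```

```text
[[-0.959 -0.283  0.   ]
 [-0.283  0.959  0.   ]
 [-0.     0.    -1.   ]]
(0.0, -0.09, 0.24) [-7.63999995e+00  2.45852174e+01  7.92887083e+01 -2.54444375e-14
  7.61260743e+01 -1.14083766e+02]
(-0.07, -0.14, 0.1) [-1.53848015e+01  3.03686225e+01  9.50482673e+01 -2.54444375e-14
  5.45831102e+01 -1.21828568e+02]
(-0.07, -0.14, 0.033) [-1.53848015e+01  3.62427077e+01  9.78847946e+01 -2.54444375e-14
  4.58724976e+01 -1.21828568e+02]
(-0.07, 0.02, 0.033) [ 7.23691733e-01  3.38862744e+01  1.04733674e+02 -2.54444375e-14
  4.13800518e+01 -1.05720075e+02]
4.2167 [ 0.59589299 -0.01979808  0.24000603] 0.0002980760958552403 [-0.10410132 -0.08772182 -0.01415664]
```

View pics/w1.png

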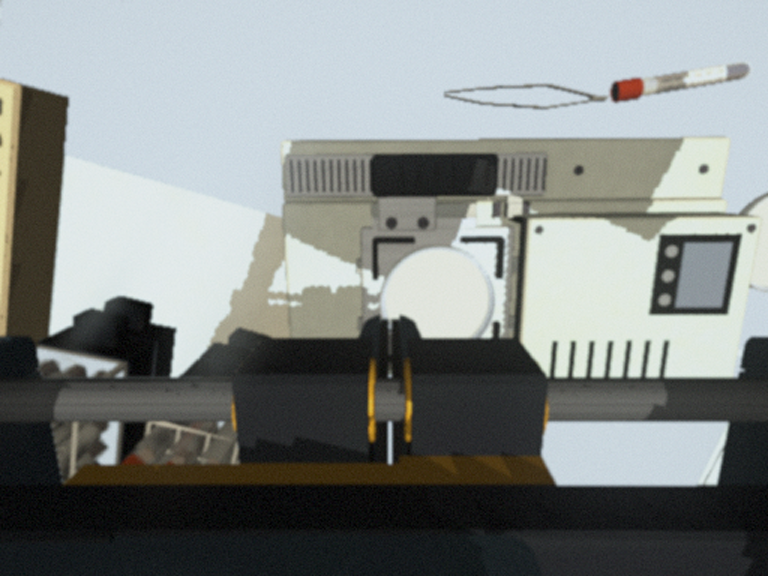

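The wrist view shows the reader square to the picture. The ledge corners are at (284,140) and (728,137), and the housing's near-top corners at (525,219) and (758,217). The finger block spans (371–497, 154–195) and the bar spans (284–547, 155–193). I'll refit with these.

```bash
cat > fit2.py <<'E'
from h import *
from scipy.optimize import least_squares
d=np.load("w1.npz"); c=(d["K"],float(d["k"]),d["T"])
un=lambda q:(np.array(q,float)+.5)/1.5-.5
P=np.array([[-100,-180,20],[-100,180,20],[-42,4,76],[-42,172,76],[-50,-180,28]])/1e3
Q=un([[284,140],[728,137],[525,219],[758,217],[284,202]])
f=lambda p:(proj(P@Rz(p[2]).T+[p[0],p[1],0],c)-Q).ravel()
s=least_squares(f,np.load("pose.npy"),loss="soft_l1"); p=s.x; print(p,np.degrees(p[2]),s.fun.round(1))
inv=lambda w:((w-[p[0],p[1],0])@Rz(p[2]))*1e3
print("bar",inv(back(un([[284,155],[284,194],[547,155],[547,193]]),c,.042)).round(1))
print("block",inv(back(un([[371,154],[497,154],[371,195],[497,195]]),c,.07)).round(1))
np.save("pose2.npy",p)
E
python3 fit2.py
```

```text
[0.57258847 0.07043568 0.29103863] 16.675285004847797 [-3.8 -0.6  3.4  0.2 -0.1 -0.3  3.6  0.4 -2.8  1.2]
bar [[ -87.  -171.4   42. ]
 [ -58.2 -173.1   42. ]
 [ -86.4   27.2   42. ]
 [ -58.4   29.5   42. ]]
block [[ -86.5 -104.6   70. ]
 [ -86.2  -16.7   70. ]
 [ -58.5 -105.    70. ]
 [ -58.2  -15.2   70. ]]
```

Run:
```python
from h import *
a=np.load("pose.npy");b=np.load("pose2.npy")
print(W(a,(-.0698,-.104,.057)),W(b,(-.0724,-.105,.057)), W(a,(-.0698,-.175,0)),W(b,(-.0724,-.172,0)))
```

```text
[ 0.53288673 -0.05298144  0.057     ] [ 0.53336262 -0.05092367  0.057     ] [ 0.552985  -0.1210774  0.       ] [ 0.55258809 -0.11510608  0.        ]
```

Top and wrist estimates of the push face agree within 2 mm. I'll press the bar now, behind the block.

Run:
```python
from h import *
p=np.load("pose2.npy"); R=toolR(p[2])
arm.move_to(W(p,(-.0725,-.137,.13)),R)
arm.move_l(W(p,(-.0725,-.137,.050)),feed=.12)
print(arm.current_t(),arm.current_force())
for z in (.040,.036,.033):
    arm.move_l(W(p,(-.0725,-.137,z)),feed=.03)
    print(z,arm.current_ee_pos().round(4),arm.current_force().round(2))
im=arm.snapshot("wrist")
cv2.imwrite("pics/w2.png",cv2.resize(im[:,:,::-1],None,fx=1.5,fy=1.5,interpolation=cv2.INTER_CUBIC))
print(arm.current_t())
```

```text
5.6417 [ 0.84392542 -0.17770523  0.935211  ]
0.04 [ 0.5429 -0.0818  0.0402] [ 1.79 -0.62  4.8 ]
0.036 [ 0.5429 -0.0818  0.0362] [ 3.26 -0.63  6.  ]
0.033 [ 0.5429 -0.0818  0.0333] [ 2.85 -0.6   6.14]
6.7083
```

View pics/w2.png

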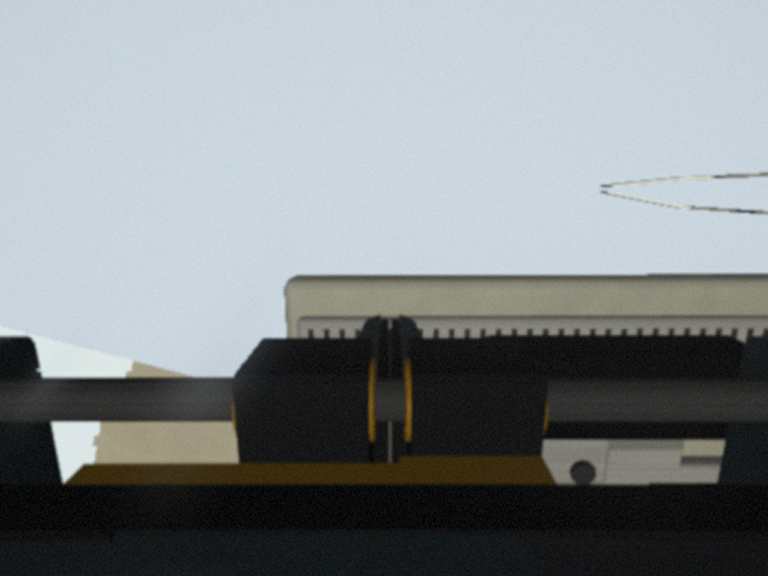

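The fingers sit on the bar behind the block, and the force rise (about 6 N) fits a pressed bar at a depth of about 8.7 mm. Now I'll slide forward and stop on a rise in push force.

Run:
```python
from h import *
p=np.load("pose2.npy"); ey=Rz(p[2])[:,1]
z=.0328
def go(y,f):
    arm.move_l(W(p,(-.0725,y,z)),feed=f)
    F=arm.current_force(); e=arm.current_ee_pos()
    print(round(y,4),"t",round(arm.current_t(),2),"z",e[2].round(4),"Fy",round(F@ey,2),F.round(2)); return F@ey
for y in [-.125,-.115,-.10,-.08,-.06,-.04,-.02,-.008]:
    F=go(y,.05)
    if F<-15: break
else:
    y=-.008
    while y<.016 and F>-12:
        y+=.002; F=go(y,.03)
im=arm.snapshot("top"); cv2.imwrite("pics/top3.png",cv2.resize(im[120:260,170:330,::-1],None,fx=4.2,fy=4.2,interpolation=cv2.INTER_CUBIC))
```

```text
-0.125 t 7.1 z 0.0331 Fy 2.44 [1.56 3.01 7.6 ]
-0.115 t 7.45 z 0.0332 Fy 2.21 [1.   2.6  6.55]
-0.1 t 7.9 z 0.0331 Fy 2.39 [-0.04  2.49  6.67]
-0.08 t 8.45 z 0.0332 Fy 1.6 [1.18 2.03 6.78]
-0.06 t 9.0 z 0.0331 Fy 2.3 [1.82 2.95 7.95]
-0.04 t 9.55 z 0.0331 Fy 3.45 [0.46 3.74 6.64]
-0.02 t 10.1 z 0.0331 Fy 3.07 [0.6  3.39 6.42]
-0.008 t 10.49 z 0.0331 Fy 2.11 [1.07 2.52 7.86]
-0.006 t 10.74 z 0.0331 Fy -0.74 [ 0.24 -0.7   7.32]
-0.004 t 10.99 z 0.0331 Fy -1.85 [ 0.83 -1.69  7.29]
-0.002 t 11.24 z 0.0331 Fy -2.49 [ 0.81 -2.35  7.11]
0.0 t 11.49 z 0.0331 Fy -2.96 [ 1.19 -2.74  7.17]
0.002 t 11.74 z 0.0331 Fy -3.24 [ 0.9  -3.11  6.46]
0.004 t 11.99 z 0.0331 Fy -3.42 [ 0.75 -3.35  7.2 ]
0.006 t 12.24 z 0.0331 Fy -2.85 [ 1.41 -2.55  7.  ]
0.008 t 12.49 z 0.0331 Fy -9.67 [ 0.92 -9.82  6.66]
0.01 t 12.74 z 0.0332 Fy -31.77 [  2.93 -32.29   7.37]
```

View pics/top3.png

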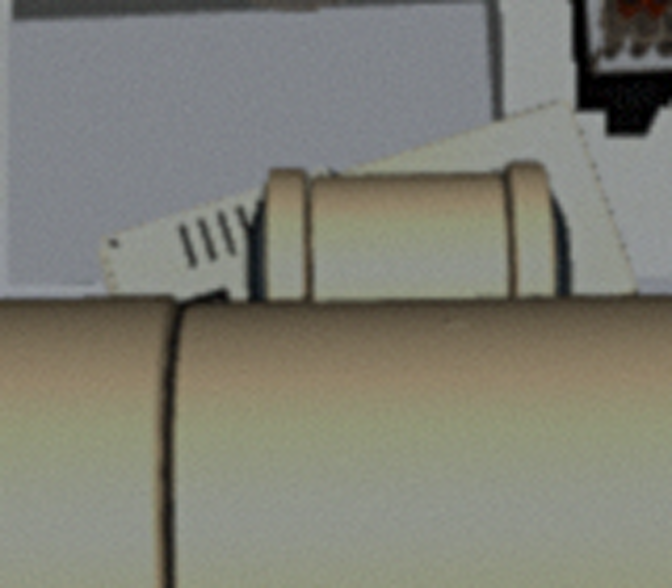

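The push force jumped to 32 N at y = 0.010, close to the predicted end-stop position of 0.0065. I'll back off a few mm with the bar still down, then lift off and look.

Run:
```python
from h import *
p=np.load("pose2.npy"); R=toolR(p[2])
arm.move_l(W(p,(-.0725,.004,.0328)),feed=.03)
print(arm.current_force().round(2))
arm.move_l(W(p,(-.0725,.004,.050)),feed=.04)
arm.move_l(W(p,(-.0725,.002,.13)),feed=.12)
print(arm.current_force().round(2),arm.current_t())
arm.move_to(W(p,(.0,-.06,.26)),R)
arm.sleep(.3)
c=cam("wrist"); im=arm.snapshot("wrist"); np.savez("w4.npz",K=c[0],k=c[1],T=c[2])
cv2.imwrite("pics/w4.png",cv2.resize(im[:,:,::-1],None,fx=1.5,fy=1.5,interpolation=cv2.INTER_CUBIC))
im=arm.snapshot("scene"); cv2.imwrite("pics/s4.png",cv2.resize(im[145:245,195:335,::-1],None,fx=5.7,fy=5.7,interpolation=cv2.INTER_CUBIC))
print(arm.current_force().round(2),arm.current_t())
```

```text
[ 0.02 -4.79  6.89]
[-0.21 -0.1  -0.41] 14.5417
[ 0.05 -0.7   0.39] 15.625
```

View pics/w4.png

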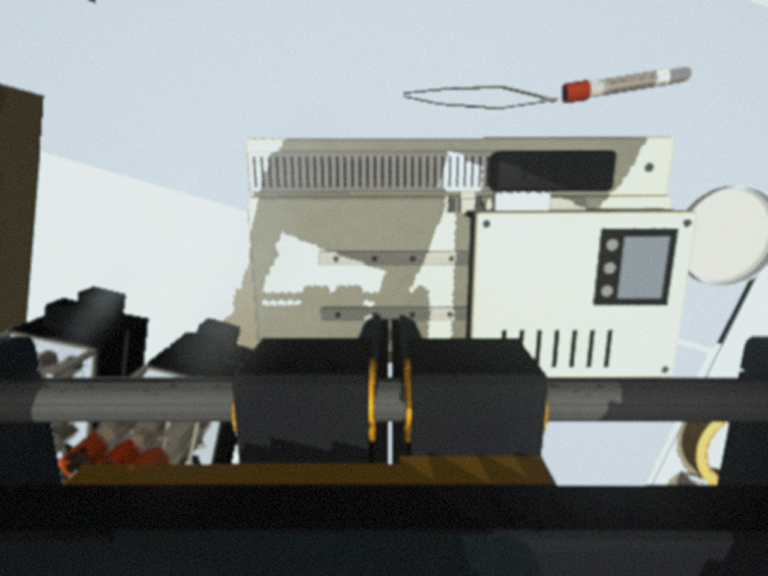

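View pics/s4.png

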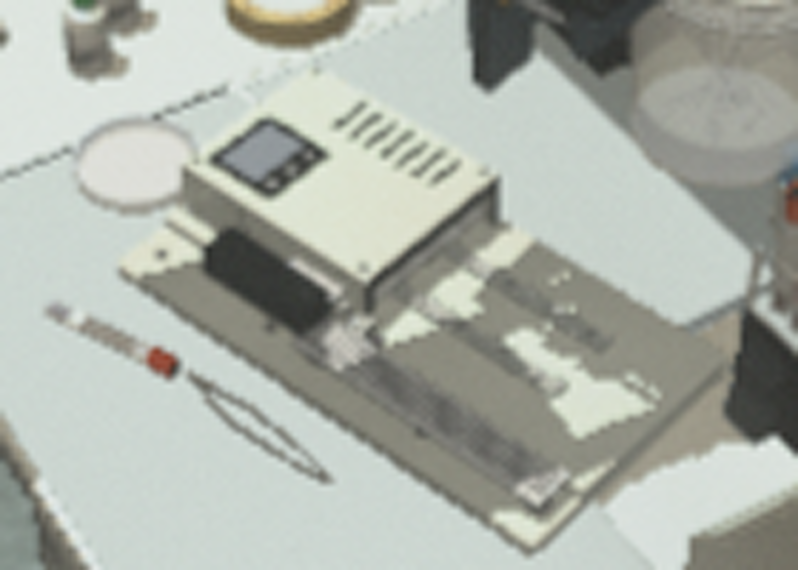

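The carriage is in the housing: the block now spans (488–616, 151–191) in the wrist view, the deck is empty, and the bystanders are in place. I'll measure the travel and the bar height.

Run:
```python
from h import *
p=np.load("pose2.npy"); d=np.load("w4.npz"); c=(d["K"],float(d["k"]),d["T"])
inv=lambda w:((w-[p[0],p[1],0])@Rz(p[2]))*1e3
un=lambda q:(np.array(q,float)+.5)/1.5-.5
print("block",inv(back(un([[488,172],[616,172]]),c,.07)).round(1))
print("case",inv(back(un([[247,139],[672,137]]),c,.02)).round(1))
s=cam("scene")
for z in(.042,.037,.032): print(z,((proj([W(p,(-.0725-.016,-.173,z)),W(p,(-.0725+.016,-.173,z))],s)-[195,145])*5.7).round(0).tolist())
a=cv2.imread("pics/scene0c.png")[440:560,440:640]; b=cv2.imread("pics/s4.png")[440:560,440:640]
cv2.imwrite("pics/cmp.png",cv2.resize(np.hstack([a,b]),None,fx=2,fy=2,interpolation=cv2.INTER_CUBIC))
```

```text
block [[-71.6  14.9  70. ]
 [-71.6 109.9  70. ]]
case [[ -98.2 -177.1   20. ]
 [-100.1  176.3   20. ]]
0.042 [[539.0, 501.0], [572.0, 470.0]]
0.037 [[538.0, 506.0], [571.0, 475.0]]
0.032 [[538.0, 511.0], [571.0, 481.0]]
```

View pics/cmp.png

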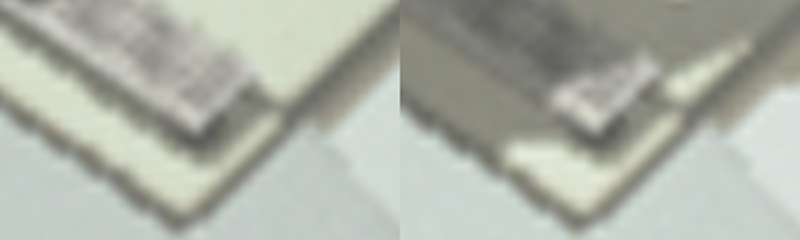

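The bar's near corner is at the same pixel before and after, at (200,132) in each half; 5 mm down would shift it about 10 px. Travel measures 120–126 mm. I'm handing in.

Run:
```python
from rig import arm
arm.sign_off(); print(arm.current_t())
```

```text
the job is handed in; nothing more can be done
the job is handed in; nothing more can be done
```

I ran the dish into the reader and handed the job in at about 15.6 s of the 35 s allowed. No verdict was reported.

**What I did:** With the gripper closed, I pressed the bar about 9 mm down behind the finger block. Holding it down, I pushed the block in until the force jumped to 32 N, at about the predicted end-stop position. I then backed off, lifted clear and moved the arm away.

**Last checks:**
- **Carriage:** travel from the wrist picture is 120 mm at the block's rear edge and 126 mm at its front edge, above the 117 mm that counts as home.
- **Catch:** the bar's end sits at the same pixel as before the press, so it is back up to within picture resolution, roughly 1 mm.
- **Robot:** the force reading was near zero with the arm clear of the scene.
- **Bystanders:** the forceps, tube and next dish look unmoved. I did not check the others separately, but the arm passed well above everything.

**Not confirmed:**
- **Dish:** once inside the housing it is hidden, so I could not see directly that it stayed in its seat.
- **Wrist camera:** lengths measured in its pictures came out about 2% short. Its push-face position still agreed with the top camera to 2 mm.

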